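# Short spin on the microcentrifuge

### The arm

A 6-joint arm with a two-finger parallel gripper is mounted at the origin on a cart in front of the work surface, level with it; the furniture and walls round the work are solid. World frame = base frame: x ahead of the robot, y to its left, z up, the work surface at z = 0. Lengths are in mm, angles in rad, forces in N, time in s.
With the tool pointing down it reaches from about 250 to 775 mm from the base axis. Payload 4 kg.
Tool frame: the origin (TCP) lies between the finger pads; the fingertips stand 22 mm ahead of it and the grasp point (between the pads) lies 3 mm ahead of it; z points along the fingers, y is the line along which they close (so a half turn about z gives the same grasp; the last joint's range is limited). The gripper opens to 85 mm and grips with 20 to 120 N. Pads are 22 mm wide; open, the fingers measure 114 mm over their backs; the gripper's body (76 mm by 85 mm) begins 54 mm behind the grasp point. The pads swing forward as they close: fully open they stand 13 mm farther back than shut.
Start: joints at [-1.397, 0.087, 1.371, -0, 1.684, -0.103], TCP at [150.299, -529.08, 253.341] pointing down, gripper open.
Joint ranges: [-3.1, 3.1], [-0.76, 2.03], [0.27, 2.55], [-1.08, 4.22], [0.17, 2.65], [-2.57, 2.57]. Speed limits (rad/s): [2.79, 2.79, 3.14, 3.14, 3.14, 3.14].

### API

Orientations are given as a rotation vector (axis times angle).
In Python, from station import env gives the robot as it stands.
- The arm moves only by the tool servo_tool, never from a script. Its argument "deltas" is a list of rows, each an object of numbers: "wx", "wy", "wz": the turn, a rotation vector about the world's x, y, z in rad; "tx", "ty", "tz": the shift along the world's x, y, z in cm; "fingers": the opening, from 0 (shut) to 1 (fully open). A call has 1 to 8 rows; each row is the pose to reach, as a shift and turn from the pose commanded when the call began; what a row does not reach only later rows make up. A row lasts 1/12 s, in which the tool goes at most 41.7 mm and 7.16 degrees, less where a joint would pass 70% of its speed; a pose out of reach is approached as far as the arm can. A call with a gripper value outside its range is refused whole. The fingers move at their own pace and stop on an object; the grip force is fixed at half the most. Time passes only in rows, so rows that repeat a pose let the fingers close. It gives the time, the measured TCP pose, the force, the opening and the grip force at its end, in the units of the state.
- env.get_obs(): the state, without advancing time (a new reading comes with each control period).
- env.capture(name): name is "scene" or "top" or "wrist"; returns a dict with "color" (384x512x3 uint8, red, green, blue), "fx", "fy", "cx", "cy" (pixels), "R" (3x3) and "t" (3): a world point X has camera coordinates R X + t; the wrist camera has in their place "hand_eye" (4x4, takes a point from camera to tool coordinates, whose origin is the TCP and whose axes are the flange's). Camera axes: x right, y down, z forward; pixel columns grow to the right and rows downward; lengths in mm; the calibration is good to about 2 mm. A picture is of the moment at which its call begins: read the wrist's pose just before it. There is no depth.
- env.job_done(): hands the job in; it is judged then, once.
The state is a dict: "t": time; "joint_positions": joint angles; "joint_vel": joint speeds; "tau": joint torques, N m; "position": TCP position; "tool_rot": TCP orientation; "force": force on the tool from outside, world axes, zero at the start; "wrist_torque": the same for the moment, N m; "opening": opening from 0.0 (shut) to 1.0 (fully open); "grasp_force": force on a finger pad.
Only numpy, scipy, OpenCV 4.12 (cv2) and the standard library are available. Lean on these libraries where they do the work, as an engineer would, in place of code of your own. Each camera call takes 0.05 s, during which the arm holds its last target. There are 200 camera calls.

### The job

Give the loaded tubes a short spin in the microcentrifuge: push its half-open lid fully shut, then tap the square speed key (second from the left on the sloping front panel) and let it spring back, then press the wide short-spin key at the right end of the panel and keep it down: the program finishes while the fingers still hold that key down. Use light touches with the fingers only; nothing is picked up, the lid is not opened further, the two round keys are never pressed, no key is pressed while the lid is open, and the things beside the centrifuge are left where they stand.

Things in the scene. Friction and masses are not known exactly. Their poses are not given: they have to be found in the camera images.
- centrifuge: White microcentrifuge, 260 mm deep (x), 210 wide (y), 126 high without lid; stands firm, does not shift. Origin on the worktop under its middle; x points from the front panel to the rear hinge, y left seen from the front. Panel slopes 10 degrees down to the front; keys from left, 46 to 50 mm apart: round, square (speed), round, wide (short spin). Over 25 N on any part is too rough.
- lid (a joint): Lid angle (rad): 0 = fully shut, grows as the front edge rises; starts at 0.35 to 0.65. The grey lid is 160 mm long, 196 wide, 23 thick, hinged along the rear. A stiff hinge holds it where it is left, also shut; 1 to 4 N downward near the front edge moves it; shut, it sinks up to 5 mm on its rubber seal when pushed (4 N to start, 2.5 N more per mm) and comes back.
- lid_front (a point): Middle of the lid's upper face, 28 mm back from its front edge; x axis points to the hinge, z out of the upper face. 138 mm from the hinge line along the lid and 20.5 mm above it (square to the lid). With the lid shut this point is 153.5 mm above the worktop and the raised middle of the upper face (128 x 160 mm) is level.
- lid_hinge (a point): Point on the lid's hinge line (which runs along the centrifuge's y), in the middle of its width: 112 mm behind the centrifuge's origin and 133 mm above the worktop. It turns with the lid.
- key_speed (a joint): Travel of the square speed key (m): 0 = up, 0.006 = fully down. Springy: about 1.5 N to start, 3.8 N at 3 mm, 6 N fully down; it comes back up by itself. It counts as pressed from 3 mm on.
- key_speed_top (a point): Centre of the top face of the square speed key (22 x 22 mm, stands 7.5 mm out of the panel), second from the left; z axis points out of the key.
- key_short (a joint): Travel of the wide short-spin key (m): 0 = up, 0.006 = fully down; same spring as the speed key. It counts as pressed from 3 mm on and runs only while it is held.
- key_short_top (a point): Centre of the top face of the wide short-spin key (22 mm deep, 34 mm wide, stands 7.5 mm out of the panel), at the right end of the row; z axis points out of the key.
- key_open (a joint): Travel of the round lid-release key at the left end (m), 21 mm across; not to be pressed.
- key_start (a joint): Travel of the round start/stop key between the speed key and the short-spin key (m), 21 mm across; not to be pressed.
- rack: Loose clear tube rack full of yellow-capped tubes, 146 x 57 mm, 112 mm high, on the right of the centrifuge; origin under its centre. Leave alone.
- tips: Loose clear box of pipette tips, 118 x 86 mm, 86 mm high, on the right of the centrifuge, before or behind the rack; origin under its centre. Leave alone.
- pen: Loose marker pen, 138 mm long, 18 mm thick, lying in front of the centrifuge; origin under its middle. Leave alone.

How it is judged:
By the outcome, as a careful person would: the job done as asked, in the order asked, and still so for the second after the job is handed in, while the arm keeps its last pose, push and grip.
It also fails if it takes over 43 s, if anything falls off the work surface, if the arm or the gripper's body presses on something with over 40 N, if the wrist force passes 120 N, or if a joint passes its speed limit or range.

## Working session

There is one attempt and no reset: what is moved stays moved. The work goes in short steps, Python scripts to look and compute and a tool call to move; the robot and the scene stay as the last step left them, time stands still between calls to the robot, and variables do not carry over. Pictures are saved under pics/ and viewed, at most 10 in all, crops included, and the job is handed in when it is done.

Besides the shell and the picture viewer there is one more tool, called after "Call:" as name(argument=value, ...) on one line, values as JSON. servo_tool: Moves the arm, as the interface text tells. Its arguments: {"type":"object","properties":{"deltas":{"type":"array","items":{"type":"object","properties":{"wx":{"type":"number"},"wy":{"type":"number"},"wz":{"type":"number"},"tx":{"type":"number"},"ty":{"type":"number"},"tz":{"type":"number"},"fingers":{"type":"number"}}}}},"required":["deltas"]}

```bash
mkdir -p pics
cat > h.py <<'E'
import numpy as np, cv2, sys
from station import env
def snap(n,f,crop=None,s=1):
    c=env.capture(n); im=c["color"][:,:,::-1]
    np.savez('pics/'+f+'.npz',**{k:v for k,v in c.items()})
    if crop: im=im[crop[1]:crop[3],crop[0]:crop[2]]
    cv2.imwrite('pics/'+f+'.png',cv2.resize(im,None,fx=s,fy=s,interpolation=cv2.INTER_CUBIC)); return c
E
python3 - <<'E'
from h import *
a=snap("scene","s1",s=1.5);b=snap("top","t1",s=1.5)
for c in (a,b): print(c['fx'],c['cx'],c['cy'],np.round(c['R'],3).tolist(),np.round(c['t'],1))
o=env.get_obs();print({k:np.round(v,3) for k,v in o.items()})
E
```

```text
358.8528398638269 253.79195056334893 189.7939933333468 [[-0.865, -0.502, -0.006], [-0.21, 0.373, -0.904], [0.456, -0.78, -0.428]] [508.1 154.4 761.7]
421.52465927699046 250.5458174291664 185.02422362791864 [[0.001, -1.0, 0.008], [-0.998, -0.001, -0.063], [0.063, -0.007, -0.998]] [135.4 530.7 936.3]
{'t': np.float64(0.1), 'joint_positions': array([-1.397,  0.088,  1.372, -0.   ,  1.684, -0.103]), 'joint_vel': array([-0.001,  0.001, -0.005,  0.002,  0.002, -0.002]), 'tau': array([ 2.0000e-03, -3.5301e+01, -3.1422e+01, -0.0000e+00,  8.0000e-03,
       -0.0000e+00]), 'position': array([ 150.211, -528.654,  252.248]), 'tool_rot': array([-3.11 , -0.433,  0.   ]), 'force': array([ 0.334, -0.105, -0.121]), 'wrist_torque': array([-0.079,  0.015,  0.001]), 'grasp_force': np.float64(0.0), 'opening': np.float64(0.997)}
```

View pics/s1.png

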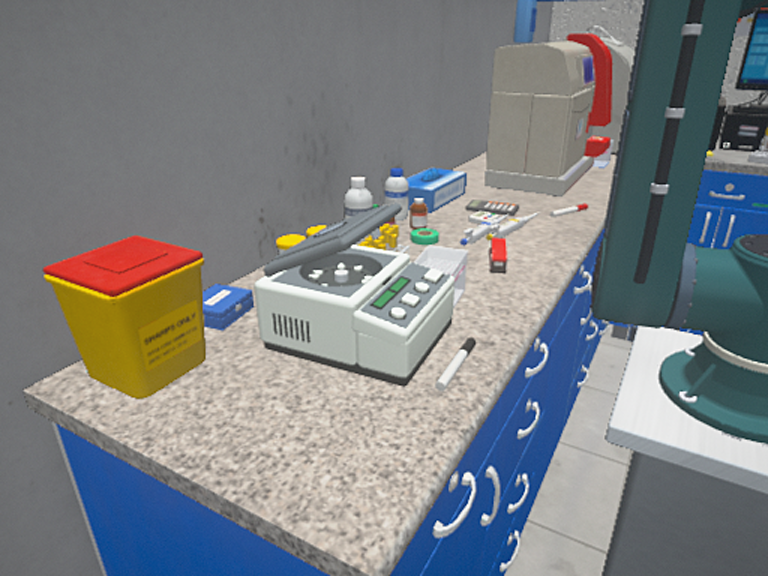

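View pics/t1.png

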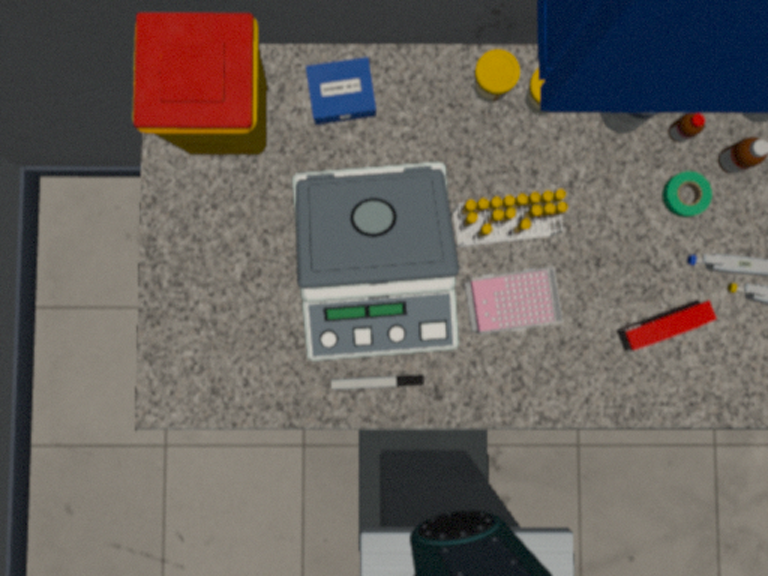

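The scene picture shows the centrifuge with its lid half open. The top picture shows the key row at about (328,340), (363,337), (397,334) and (433,330) in the 1.5x image. I'll enlarge both.

Run:
```python
import numpy as np,cv2
for f,(x0,y0,x1,y1),s in (("s1",(160,130,310,250),5),("t1",(190,100,315,245),4)):
    im=np.load(f'pics/{f}.npz')['color'][y0:y1,x0:x1,::-1]
    cv2.imwrite(f'pics/{f}c.png',cv2.resize(im,None,fx=s,fy=s,interpolation=cv2.INTER_CUBIC))
```

```text
(no output)
```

View pics/s1c.png

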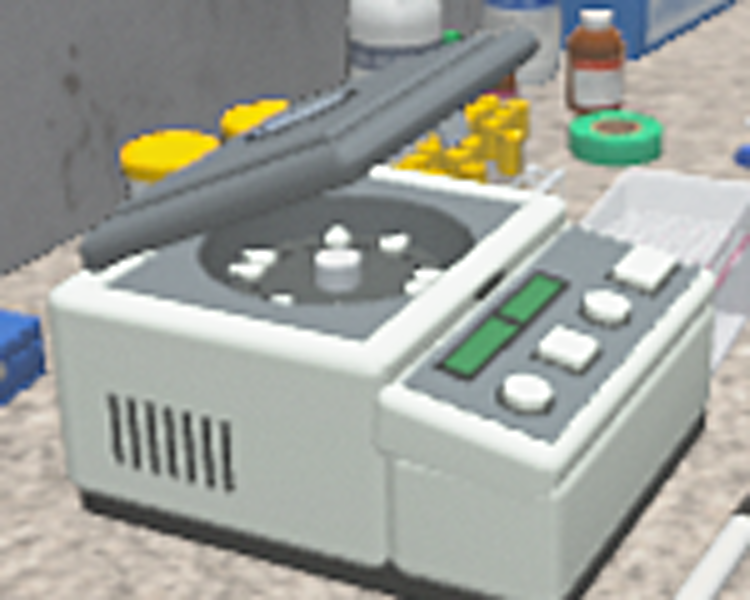

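View pics/t1c.png

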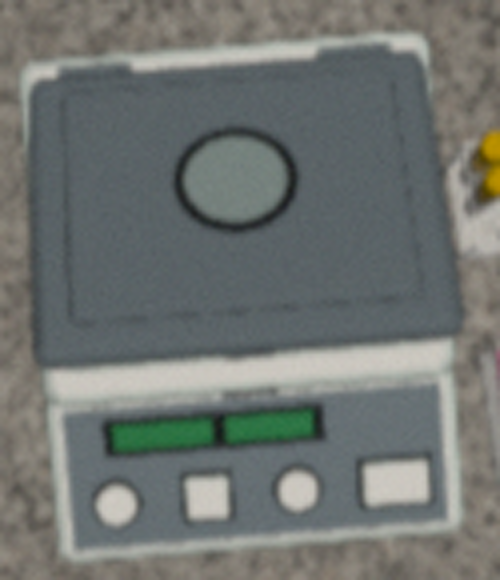

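In the crops, the key tops read as follows. Top: (116,505), (208,497), (298,490), (396,483). Scene: (527,388), (569,347), (606,303), (645,268). The lid's front corners are at about (38,360) and (460,332) in the top crop.

```bash
cat >> h.py <<'E'
def P(c): return np.array([[c['fx'],0,c['cx']],[0,c['fy'],c['cy']],[0,0,1]])@np.c_[c['R'],c['t']]
def tri(ca,a,cb,b):
    X=cv2.triangulatePoints(P(ca),P(cb),np.array(a,float).T,np.array(b,float).T); return (X[:3]/X[3]).T
E
python3 - <<'E'
from h import *
from scipy.optimize import least_squares
S=np.load('pics/s1.npz');T=np.load('pics/t1.npz')
cs=np.array([(527,388),(569,347),(606,303),(645,268),(340,150),(530,36)])/5+[159.6,129.6]
ct=np.array([(116,505),(208,497),(298,490),(396,483),(38,360),(460,332)])/4+[189.6,99.6]
K=tri(S,cs,T,ct);print(np.round(K,1));print(np.linalg.norm(np.diff(K[:4],axis=0),axis=1))
# fit pose: (cx,cy,yaw, key row x, key z, y0), known pitch unknown -> body corners from top view: bottom-front panel corners
d=K[3]-K[0];yaw=np.arctan2(-d[0]*-1,-d[1]);print('row yaw',yaw)
def pr(c,X):
    p=P(c)@np.append(X,1);return p[:2]/p[2]
# centrifuge top rear corners z=126, in top crop; hinge/lids
def ray(c,uv,z):
    r=c['R'].T@np.linalg.solve(np.array([[c['fx'],0,c['cx']],[0,c['fy'],c['cy']],[0,0,1]]),[*uv,1]);o=-c['R'].T@c['t'];return o+r*(z-o[2])/r[2]
for uv,z in (((25,70),126),((428,38),126),((68,555),95),((458,522),95)): print(np.round(ray(T,np.array(uv)/4+[189.6,99.6],z),1))
E
```

```text
[[442.  201.4 110.5]
 [446.  155.  108.4]
 [449.8 109.5 110.4]
 [453.3  59.5 107.8]
 [510.9 230.3 214.3]
 [524.9  41.2 209.4]]
[46.69530126 45.6856479  50.14674738]
row yaw 0.07967117576050943
[660.7 247.4 126. ]
[677.7  43.8 126. ]
[415.6 226.8  95. ]
[432.6  26.2  95. ]
```

Call:
servo_tool(deltas=[{"tz": 4, "fingers": 0}, {"tz": 8, "fingers": 0}, {"tx": 13, "ty": 24, "tz": 8, "wz": 0.36, "fingers": 0}, {"tx": 13, "ty": 24, "tz": 8, "wz": 0.36, "fingers": 0}, {"tx": 13, "ty": 24, "tz": 8, "wz": 0.36, "fingers": 0}, {"tx": 13, "ty": 24, "tz": 8, "wz": 0.36, "fingers": 0}, {"tx": 13, "ty": 24, "tz": 8, "wz": 0.36, "fingers": 0}, {"tx": 13, "ty": 24, "tz": 8, "wz": 0.36, "fingers": 0}])

```text
invalid input at $.deltas[0]: expected keys wx, wy, wz, tx, ty, tz, fingers
```

Call:
servo_tool(deltas=[{"tx": 16, "ty": 29, "fingers": 0}, {"tx": 16, "ty": 29, "fingers": 0}, {"tx": 16, "ty": 29, "fingers": 0}, {"tx": 16, "ty": 29, "fingers": 0}, {"tx": 16, "ty": 29, "fingers": 0}, {"tx": 16, "ty": 29, "fingers": 0}, {"tx": 16, "ty": 29, "fingers": 0}, {"tx": 16, "ty": 29, "fingers": 0}])

```text
invalid input at $.deltas[0]: expected keys wx, wy, wz, tx, ty, tz, fingers
```

Call:
servo_tool(deltas=[{"wx": 0, "wy": 0, "wz": 0, "tx": 0, "ty": 0, "tz": 4, "fingers": 0}, {"wx": 0, "wy": 0, "wz": 0, "tx": 0, "ty": 0, "tz": 8, "fingers": 0}, {"wx": 0, "wy": 0, "wz": 0.36, "tx": 13, "ty": 24, "tz": 8, "fingers": 0}, {"wx": 0, "wy": 0, "wz": 0.36, "tx": 13, "ty": 24, "tz": 8, "fingers": 0}, {"wx": 0, "wy": 0, "wz": 0.36, "tx": 13, "ty": 24, "tz": 8, "fingers": 0}, {"wx": 0, "wy": 0, "wz": 0.36, "tx": 13, "ty": 24, "tz": 8, "fingers": 0}, {"wx": 0, "wy": 0, "wz": 0.36, "tx": 13, "ty": 24, "tz": 8, "fingers": 0}, {"wx": 0, "wy": 0, "wz": 0.36, "tx": 13, "ty": 24, "tz": 8, "fingers": 0}])

```text
t: 0.77
position: [269.7, -307.3, 332.8]
tool_rot: [-2.984, -0.982, -0.0]
force: [1.5, -0.2, 0.6]
opening: 0.003
grasp_force: 0.0
```

Call:
servo_tool(deltas=[{"wx": 0, "wy": 0, "wz": 0, "tx": 16, "ty": 29, "tz": 0, "fingers": 0}, {"wx": 0, "wy": 0, "wz": 0, "tx": 16, "ty": 29, "tz": 0, "fingers": 0}, {"wx": 0, "wy": 0, "wz": 0, "tx": 16, "ty": 29, "tz": 0, "fingers": 0}, {"wx": 0, "wy": 0, "wz": 0, "tx": 16, "ty": 29, "tz": 0, "fingers": 0}, {"wx": 0, "wy": 0, "wz": 0, "tx": 16, "ty": 29, "tz": 0, "fingers": 0}, {"wx": 0, "wy": 0, "wz": 0, "tx": 16, "ty": 29, "tz": 0, "fingers": 0}, {"wx": 0, "wy": 0, "wz": 0, "tx": 16, "ty": 29, "tz": 0, "fingers": 0}, {"wx": 0, "wy": 0, "wz": 0, "tx": 16, "ty": 29, "tz": 0, "fingers": 0}])

```text
t: 1.43
position: [429.7, -16.9, 333.1]
tool_rot: [2.983, 0.985, -0.0]
force: [1.2, -0.8, -0.1]
opening: -0.001
grasp_force: 0.0
```

Call:
servo_tool(deltas=[{"wx": 0, "wy": 0, "wz": -0.556, "tx": 7, "ty": 12.4, "tz": 0, "fingers": 0}, {"wx": 0, "wy": 0, "wz": -0.556, "tx": 7, "ty": 12.4, "tz": 0, "fingers": 0}, {"wx": 0, "wy": 0, "wz": -0.556, "tx": 7, "ty": 12.4, "tz": 0, "fingers": 0}, {"wx": 0, "wy": 0, "wz": -0.556, "tx": 7, "ty": 12.4, "tz": 0, "fingers": 0}, {"wx": 0, "wy": 0, "wz": -0.556, "tx": 7, "ty": 12.4, "tz": 0, "fingers": 0}, {"wx": 0, "wy": 0, "wz": -0.556, "tx": 7, "ty": 12.4, "tz": 0, "fingers": 0}, {"wx": 0, "wy": 0, "wz": -0.556, "tx": 7, "ty": 12.4, "tz": 0, "fingers": 0}, {"wx": 0, "wy": 0, "wz": -0.556, "tx": 7, "ty": 12.4, "tz": 0, "fingers": 0}])

```text
t: 2.1
position: [499.1, 104.1, 333.2]
tool_rot: [3.139, 0.129, -0.001]
force: [0.4, -0.2, 0.3]
opening: 0.004
grasp_force: 0.0
```

Run:
```python
from h import *
o=env.get_obs();print(o['position'],o['tool_rot'])
c=snap("wrist","w1",s=1.5);print(np.round(c['hand_eye'],3),c['fx'],c['cx'],c['cy']); np.savez('pics/w1o.npz',p=o['position'],r=o['tool_rot'])
```

```text
[499.08584053 104.11817505 333.22574204] [ 3.13853346e+00  1.28712645e-01 -7.26453548e-04]
[[-1.00000e-03 -9.51000e-01 -3.08000e-01  7.82040e+01]
 [ 1.00000e+00 -1.00000e-03 -0.00000e+00 -7.30000e-01]
 [-0.00000e+00 -3.08000e-01  9.51000e-01 -1.21025e+02]
 [ 0.00000e+00  0.00000e+00  0.00000e+00  1.00000e+00]] 341.6609749751897 254.62408996666122 192.9622113514879
```

View pics/w1.png

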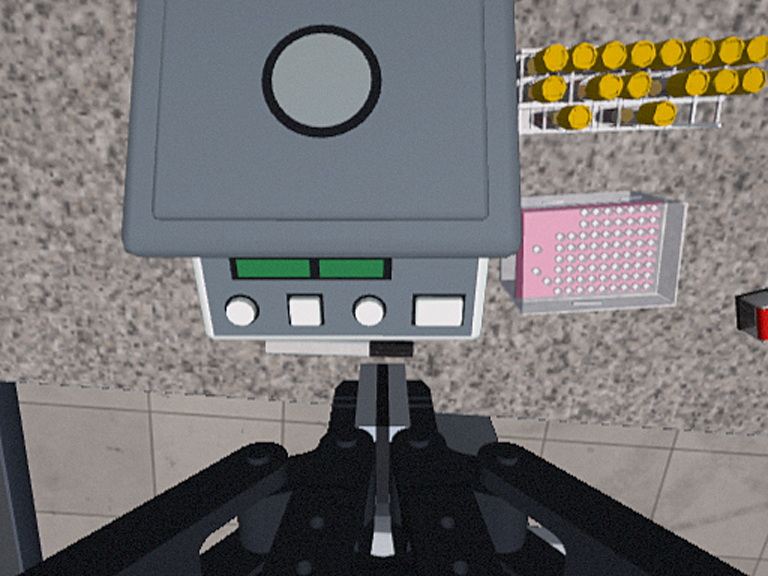

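The wrist picture shows the key tops at (241,310), (305,309), (369,310) and (438,310). The lid's front corners are at about (126,245) and (520,245).

Run:
```python
from h import *
from scipy.spatial.transform import Rotation as Ro
c=np.load('pics/w1.npz');o=np.load('pics/w1o.npz')
M=np.eye(4);M[:3,:3]=Ro.from_rotvec(o['r']).as_matrix();M[:3,3]=o['p'];M=M@c['hand_eye']
K=np.array([[c['fx'],0,c['cx']],[0,c['fy'],c['cy']],[0,0,1]])
W={'fx':c['fx'],'fy':c['fy'],'cx':c['cx'],'cy':c['cy'],'R':M[:3,:3].T,'t':-M[:3,:3].T@M[:3,3]}
T=np.load('pics/t1.npz');S=np.load('pics/s1.npz')
w=np.array([(241,310),(305,309),(369,310),(438,310),(126,245),(520,245)])/1.5-.2
ct=np.array([(116,505),(208,497),(298,490),(396,483),(38,360),(460,332)])/4+[189.6,99.6]
cs=np.array([(527,388),(569,347),(606,303),(645,268),(340,150),(530,36)])/5+[159.6,129.6]
print(np.round(tri(T,ct,W,w),1));print(np.round(tri(S,cs,W,w),1))
from scipy.optimize import least_squares
for i in range(6):
    f=lambda X:np.concatenate([(lambda p:p[:2]/p[2])(P(q)@np.append(X,1))-uv for q,uv in((T,ct[i]),(S,cs[i]),(W,w[i]))])
    r=least_squares(f,[450,100,110]);print(np.round(r.x,1),np.round(r.fun,1))
```

```text
[[441.8 201.6 108.6]
 [445.9 155.4 108.1]
 [449.4 109.6 108.9]
 [452.8  59.8 106.7]
 [510.3 230.3 210.5]
 [523.8  38.1 200.5]]
[[442.5 201.4 110.3]
 [446.2 156.  108.7]
 [450.1 110.3 110.6]
 [453.3  60.9 108.3]
 [512.8 229.6 213.9]
 [527.6  40.5 209.3]]
[442.3 201.5 110.2] [-0.1 -0.3  0.   0.1  0.   0.2]
[446.2 155.8 108.6] [-0.5 -0.2 -0.1  0.1  0.3  0.2]
[449.9 110.1 110.4] [-0.4 -0.3  0.1  0.1  0.2  0.1]
[453.1  60.5 108.1] [-0.6 -0.1  0.1  0.   0.3  0. ]
[511.6 229.6 213.3] [ 0.  -1.1  1.   0.4 -0.2  0.1]
[525.8  39.5 208.4] [ 0.2 -1.6  1.4  0.2 -0.3  0.3]
```

Call:
servo_tool(deltas=[{"wx": 0, "wy": 0, "wz": 0, "tx": 4.4, "ty": 3, "tz": -3, "fingers": 0}, {"wx": 0, "wy": 0, "wz": 0, "tx": 4.4, "ty": 3, "tz": -5, "fingers": 0}, {"wx": 0, "wy": 0, "wz": 0, "tx": 4.4, "ty": 3, "tz": -7.3, "fingers": 0}, {"wx": 0, "wy": 0, "wz": 0, "tx": 4.4, "ty": 3, "tz": -8.5, "fingers": 0}, {"wx": 0, "wy": 0, "wz": 0, "tx": 4.4, "ty": 3, "tz": -9, "fingers": 0}, {"wx": 0, "wy": 0, "wz": 0, "tx": 4.4, "ty": 3, "tz": -9.3, "fingers": 0}, {"wx": 0, "wy": 0, "wz": 0, "tx": 4.4, "ty": 3, "tz": -9.6, "fingers": 0}, {"wx": 0, "wy": 0, "wz": 0, "tx": 4.4, "ty": 3, "tz": -9.9, "fingers": 0}])

```text
t: 2.82
position: [544.0, 134.4, 236.5]
tool_rot: [-3.139, -0.126, -0.006]
force: [0.1, 0.4, 2.1]
opening: 0.004
grasp_force: 0.8
```

Call:
servo_tool(deltas=[{"wx": 0, "wy": 0, "wz": 0, "tx": -0.2, "ty": 0, "tz": -0.3, "fingers": 0}, {"wx": 0, "wy": 0, "wz": 0, "tx": -0.38, "ty": 0, "tz": -0.6, "fingers": 0}, {"wx": 0, "wy": 0, "wz": 0, "tx": -0.73, "ty": 0, "tz": -1.2, "fingers": 0}, {"wx": 0, "wy": 0, "wz": 0, "tx": -1.05, "ty": 0, "tz": -1.8, "fingers": 0}, {"wx": 0, "wy": 0, "wz": 0, "tx": -1.33, "ty": -0.1, "tz": -2.4, "fingers": 0}, {"wx": 0, "wy": 0, "wz": 0, "tx": -1.59, "ty": -0.1, "tz": -3.1, "fingers": 0}, {"wx": 0, "wy": 0, "wz": 0, "tx": -1.81, "ty": -0.1, "tz": -3.7, "fingers": 0}, {"wx": 0, "wy": 0, "wz": 0, "tx": -2.0, "ty": -0.2, "tz": -4.4, "fingers": 0}])

```text
t: 3.48
position: [522.9, 133.1, 189.6]
tool_rot: [-3.138, -0.128, 0.001]
force: [-0.9, 0.7, 0.9]
opening: 0.003
grasp_force: 0.6
```

Call:
servo_tool(deltas=[{"wx": 0, "wy": 0, "wz": 0, "tx": -0.1, "ty": 0, "tz": -0.4, "fingers": 0}, {"wx": 0, "wy": 0, "wz": 0, "tx": -0.2, "ty": 0, "tz": -0.8, "fingers": 0}, {"wx": 0, "wy": 0, "wz": 0, "tx": -0.25, "ty": 0, "tz": -1.1, "fingers": 0}, {"wx": 0, "wy": 0, "wz": 0, "tx": -0.25, "ty": 0, "tz": -1.3, "fingers": 0}, {"wx": 0, "wy": 0, "wz": 0, "tx": -0.25, "ty": 0, "tz": -1.4, "fingers": 0}, {"wx": 0, "wy": 0, "wz": 0, "tx": -0.25, "ty": 0, "tz": -1.4, "fingers": 0}])

```text
t: 3.98
position: [520.7, 132.7, 176.0]
tool_rot: [3.139, 0.127, -0.001]
force: [-0.1, -0.1, 0.2]
opening: -0.004
grasp_force: 0.0
```

Call:
servo_tool(deltas=[{"wx": 0, "wy": 0, "wz": 0, "tx": 0, "ty": 0, "tz": -0.1, "fingers": 0}, {"wx": 0, "wy": 0, "wz": 0, "tx": 0, "ty": 0, "tz": -0.2, "fingers": 0}, {"wx": 0, "wy": 0, "wz": 0, "tx": 0, "ty": 0, "tz": -0.2, "fingers": 0}])

```text
t: 4.23
position: [521.0, 132.7, 174.9]
tool_rot: [3.139, 0.127, 0.001]
force: [-2.4, -0.3, 4.3]
opening: 0.001
grasp_force: 1.5
```

Run:
```python
from h import *
c=snap("scene","s2",(140,110,340,250),4)
```

```text
(no output)
```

View pics/s2.png

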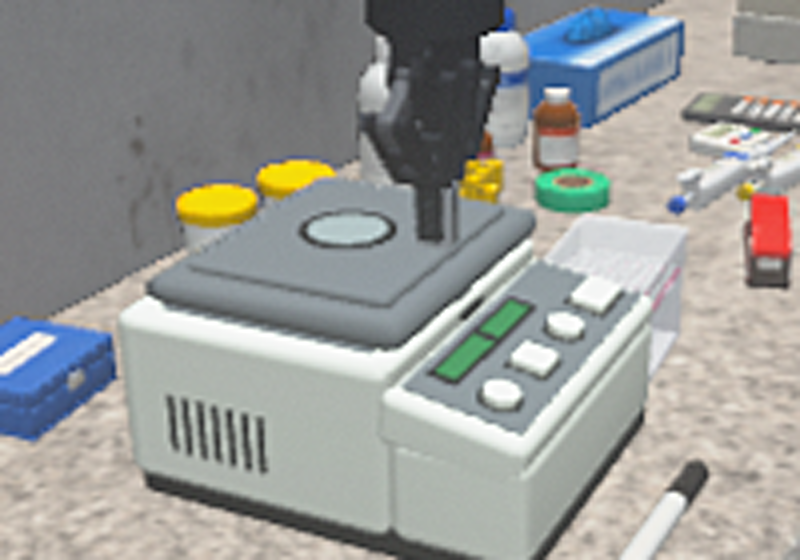

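The lid now lies flat under the fingers. I'll press it gently onto the seal to confirm it is shut.

Call:
servo_tool(deltas=[{"wx": 0, "wy": 0, "wz": 0, "tx": 0, "ty": 0, "tz": -0.1, "fingers": 0}, {"wx": 0, "wy": 0, "wz": 0, "tx": 0, "ty": 0, "tz": -0.15, "fingers": 0}, {"wx": 0, "wy": 0, "wz": 0, "tx": 0, "ty": 0, "tz": -0.15, "fingers": 0}, {"wx": 0, "wy": 0, "wz": 0, "tx": 0, "ty": 0, "tz": -0.15, "fingers": 0}])

```text
t: 4.62
position: [520.9, 132.7, 173.7]
tool_rot: [3.139, 0.127, 0.001]
force: [-3.0, 0.0, 5.9]
opening: -0.002
grasp_force: 2.9
```

Call:
servo_tool(deltas=[{"wx": 0, "wy": 0, "wz": 0, "tx": 0, "ty": 0, "tz": -0.1, "fingers": 0}, {"wx": 0, "wy": 0, "wz": 0, "tx": 0, "ty": 0, "tz": -0.2, "fingers": 0}, {"wx": 0, "wy": 0, "wz": 0, "tx": 0, "ty": 0, "tz": -0.2, "fingers": 0}, {"wx": 0, "wy": 0, "wz": 0, "tx": 0, "ty": 0, "tz": -0.2, "fingers": 0}])

```text
t: 4.95
position: [520.9, 132.7, 172.4]
tool_rot: [3.139, 0.127, 0.002]
force: [-4.3, -0.4, 8.0]
opening: -0.0
grasp_force: 4.1
```

Call:
servo_tool(deltas=[{"wx": 0, "wy": 0, "wz": 0, "tx": 0, "ty": 0, "tz": 1, "fingers": 0}, {"wx": 0, "wy": 0, "wz": 0, "tx": 0, "ty": 0, "tz": 4, "fingers": 0}, {"wx": 0.014, "wy": -0.174, "wz": 0, "tx": -4, "ty": 1.2, "tz": 4, "fingers": 0}, {"wx": 0.014, "wy": -0.174, "wz": 0, "tx": -8.1, "ty": 2.3, "tz": 4, "fingers": 0}, {"wx": 0.014, "wy": -0.174, "wz": 0, "tx": -8.1, "ty": 2.3, "tz": 3, "fingers": 0}, {"wx": 0.014, "wy": -0.174, "wz": 0, "tx": -8.1, "ty": 2.3, "tz": 0, "fingers": 0}, {"wx": 0.014, "wy": -0.174, "wz": 0, "tx": -8.1, "ty": 2.3, "tz": -1.5, "fingers": 0}, {"wx": 0.014, "wy": -0.174, "wz": 0, "tx": -8.1, "ty": 2.3, "tz": -1.8, "fingers": 0}])

```text
t: 5.62
position: [437.3, 155.3, 149.0]
tool_rot: [-3.122, -0.127, -0.263]
force: [-0.9, -0.1, -1.7]
opening: -0.001
grasp_force: 0.0
```

Run:
```python
from h import *
from scipy.spatial.transform import Rotation as Ro
c=snap("wrist","w2");o=env.get_obs();print(o['position'],o['force'],Ro.from_rotvec(o['tool_rot']).as_matrix()[:,2])
S=snap("scene","s3",(200,110,320,230),3);
a=cv2.imread('pics/s3.png');b=c['color'][:,:,::-1];b=cv2.resize(b,None,fx=.84,fy=.84)
h=max(a.shape[0],b.shape[0]);f=np.zeros((h,a.shape[1]+b.shape[1],3),np.uint8);f[:a.shape[0],:a.shape[1]]=a;f[:b.shape[0],a.shape[1]:]=b;cv2.imwrite('pics/m3.png',f);print(f.shape)
```

```text
[438.1841251 155.3834193 150.1502446] [-1.20579326 -0.08437408  0.29233362] [ 0.16832573  0.01268589 -0.9856498 ]
(360, 790, 3)
```

View pics/m3.png

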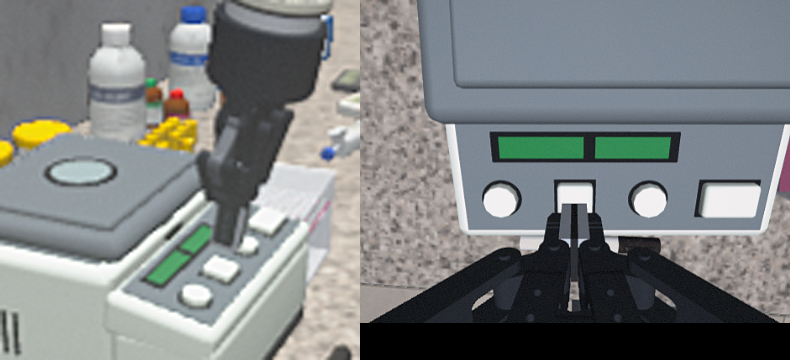

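Lid is flat, and the fingertip is centred laterally over the square key (574,190). I'll approach to just above it, then press.

Call:
servo_tool(deltas=[{"wx": 0, "wy": 0, "wz": 0, "tx": 0.2, "ty": 0, "tz": -0.9, "fingers": 0}, {"wx": 0, "wy": 0, "wz": 0, "tx": 0.33, "ty": 0.03, "tz": -1.6, "fingers": 0}, {"wx": 0, "wy": 0, "wz": 0, "tx": 0.39, "ty": 0.03, "tz": -1.95, "fingers": 0}, {"wx": 0, "wy": 0, "wz": 0, "tx": 0.41, "ty": 0.03, "tz": -2.1, "fingers": 0}, {"wx": 0, "wy": 0, "wz": 0, "tx": 0.41, "ty": 0.03, "tz": -2.1, "fingers": 0}])

```text
t: 6.13
position: [444.5, 156.0, 132.2]
tool_rot: [-3.12, -0.126, -0.274]
force: [-0.2, -0.3, 2.5]
opening: -0.001
grasp_force: 1.3
```

Call:
servo_tool(deltas=[{"wx": 0, "wy": 0, "wz": 0, "tx": 0.03, "ty": 0, "tz": -0.15, "fingers": 0}, {"wx": 0, "wy": 0, "wz": 0, "tx": 0.05, "ty": 0, "tz": -0.3, "fingers": 0}, {"wx": 0, "wy": 0, "wz": 0, "tx": 0.05, "ty": 0, "tz": -0.3, "fingers": 0}, {"wx": 0, "wy": 0, "wz": 0, "tx": 0.05, "ty": 0, "tz": -0.3, "fingers": 0}])

```text
t: 6.47
position: [444.9, 156.1, 129.6]
tool_rot: [-3.12, -0.126, -0.275]
force: [-0.0, -0.8, 5.0]
opening: -0.001
grasp_force: 2.3
```

Call:
servo_tool(deltas=[{"wx": 0, "wy": 0, "wz": 0, "tx": 0.02, "ty": 0, "tz": -0.12, "fingers": 0}, {"wx": 0, "wy": 0, "wz": 0, "tx": 0.03, "ty": 0, "tz": -0.2, "fingers": 0}, {"wx": 0, "wy": 0, "wz": 0, "tx": 0.03, "ty": 0, "tz": -0.2, "fingers": 0}])

```text
t: 6.72
position: [445.2, 156.1, 127.9]
tool_rot: [-3.12, -0.126, -0.276]
force: [-2.0, -0.6, 6.7]
opening: 0.003
grasp_force: 3.6
```

The speed key bottomed out at about 6.7 N. I'll release it and move over the wide key.

Call:
servo_tool(deltas=[{"wx": 0, "wy": 0, "wz": 0, "tx": -0.2, "ty": 0, "tz": 1.2, "fingers": 0}, {"wx": 0, "wy": 0, "wz": 0, "tx": -0.7, "ty": 0, "tz": 4, "fingers": 0}, {"wx": 0, "wy": 0, "wz": 0, "tx": -0.3, "ty": -4, "tz": 5, "fingers": 0}, {"wx": 0, "wy": 0, "wz": 0, "tx": 0.2, "ty": -8, "tz": 5, "fingers": 0}, {"wx": 0, "wy": 0, "wz": 0, "tx": 0.25, "ty": -9.5, "tz": 4.5, "fingers": 0}, {"wx": 0, "wy": 0, "wz": 0, "tx": 0.25, "ty": -9.5, "tz": 3, "fingers": 0}, {"wx": 0, "wy": 0, "wz": 0, "tx": 0.25, "ty": -9.5, "tz": 2.6, "fingers": 0}, {"wx": 0, "wy": 0, "wz": 0, "tx": 0.25, "ty": -9.5, "tz": 2.6, "fingers": 0}])

```text
t: 7.38
position: [445.7, 61.0, 150.4]
tool_rot: [-3.12, -0.125, -0.265]
force: [-0.2, -0.1, -1.1]
opening: 0.003
grasp_force: 0.0
```

Run:
```python
from h import *
c=snap("wrist","w4");o=env.get_obs();print(o['position'],o['force'])
S=snap("scene","s4",(200,110,320,230),3);
a=cv2.imread('pics/s4.png');b=c['color'][:,:,::-1];b=cv2.resize(b,None,fx=.84,fy=.84)
f=np.zeros((360,a.shape[1]+b.shape[1],3),np.uint8);f[:360,:a.shape[1]]=a;f[:b.shape[0],a.shape[1]:]=b;cv2.imwrite('pics/m4.png',f)
```

```text
[446.38372858  61.29925461 151.48054002] [-0.59987207  0.38288682  0.11237078]
```

View pics/m4.png

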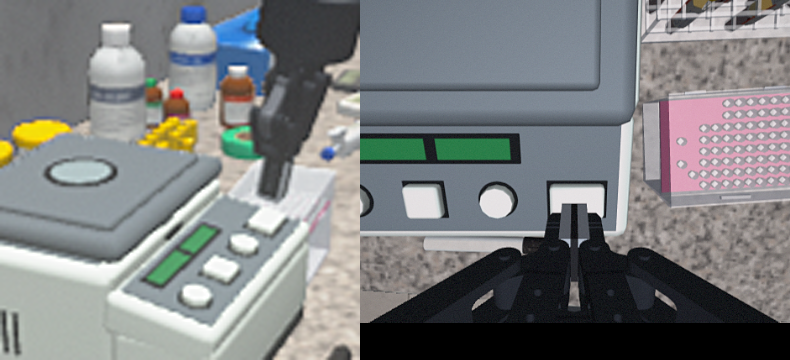

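The square key is back up, and the tip lines up with the wide key (574 against 577). I'll press it down.

Call:
servo_tool(deltas=[{"wx": 0, "wy": 0, "wz": 0, "tx": 0.2, "ty": 0, "tz": -0.9, "fingers": 0}, {"wx": 0, "wy": 0, "wz": 0, "tx": 0.37, "ty": 0, "tz": -1.6, "fingers": 0}, {"wx": 0, "wy": 0, "wz": 0, "tx": 0.43, "ty": 0, "tz": -1.95, "fingers": 0}, {"wx": 0, "wy": 0, "wz": 0, "tx": 0.47, "ty": 0, "tz": -2.2, "fingers": 0}, {"wx": 0, "wy": 0, "wz": 0, "tx": 0.5, "ty": 0, "tz": -2.4, "fingers": 0}, {"wx": 0, "wy": 0, "wz": 0, "tx": 0.52, "ty": 0, "tz": -2.6, "fingers": 0}, {"wx": 0, "wy": 0, "wz": 0, "tx": 0.52, "ty": 0, "tz": -2.6, "fingers": 0}, {"wx": 0, "wy": 0, "wz": 0, "tx": 0.52, "ty": 0, "tz": -2.6, "fingers": 0}])

```text
t: 8.15
position: [452.3, 61.6, 127.8]
tool_rot: [-3.119, -0.127, -0.273]
force: [-5.3, 1.7, 6.8]
opening: -0.003
grasp_force: 3.6
```

Call:
servo_tool(deltas=[{"wx": 0, "wy": 0, "wz": 0, "tx": -0.05, "ty": 0, "tz": -0.1, "fingers": 0}, {"wx": 0, "wy": 0, "wz": 0, "tx": -0.05, "ty": 0, "tz": -0.1, "fingers": 0}, {"wx": 0, "wy": 0, "wz": 0, "tx": -0.05, "ty": 0, "tz": -0.1, "fingers": 0}, {"wx": 0, "wy": 0, "wz": 0, "tx": -0.05, "ty": 0, "tz": -0.1, "fingers": 0}])

```text
t: 8.48
position: [452.3, 61.5, 127.7]
tool_rot: [-3.119, -0.127, -0.276]
force: [-5.6, 2.0, 9.5]
opening: 0.0
grasp_force: 5.1
```

Run:
```python
from h import *
c=snap("wrist","w5");o=env.get_obs();print(o['position'],o['force'])
S=snap("scene","s5",(200,110,320,230),3);
a=cv2.imread('pics/s5.png');b=c['color'][:,:,::-1];b=cv2.resize(b,None,fx=.84,fy=.84)
f=np.zeros((360,a.shape[1]+b.shape[1],3),np.uint8);f[:360,:a.shape[1]]=a;f[:b.shape[0],a.shape[1]:]=b;cv2.imwrite('pics/m5.png',f)
```

```text
[452.27959931  61.53483285 127.72039669] [-5.68164941  1.6171005   9.65199615]
```

View pics/m5.png

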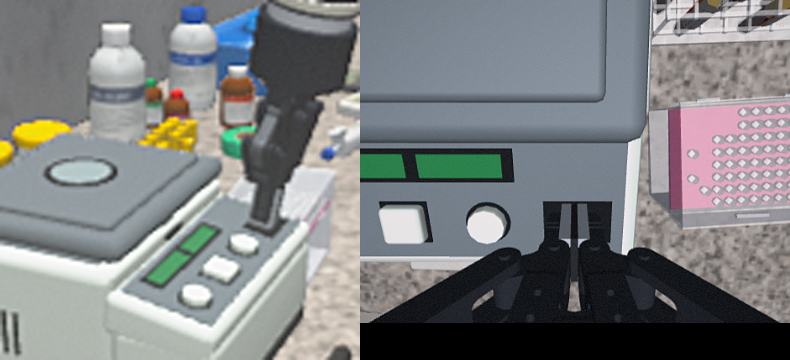

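Run:
```python
import numpy as np,cv2
a=np.load('pics/w5.npz')['color'][220:310,190:330,::-1];b=np.load('pics/s5.npz')['color'][170:215,265:310,::-1]
a=cv2.resize(a,(560,360),interpolation=cv2.INTER_CUBIC);b=cv2.resize(b,(220,220),interpolation=cv2.INTER_CUBIC)
f=np.zeros((360,780,3),np.uint8);f[:,:560]=a;f[:220,560:]=b;cv2.imwrite('pics/z5.png',np.uint8(255*(f/255)**.6))
```

```text
(no output)
```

View pics/z5.png

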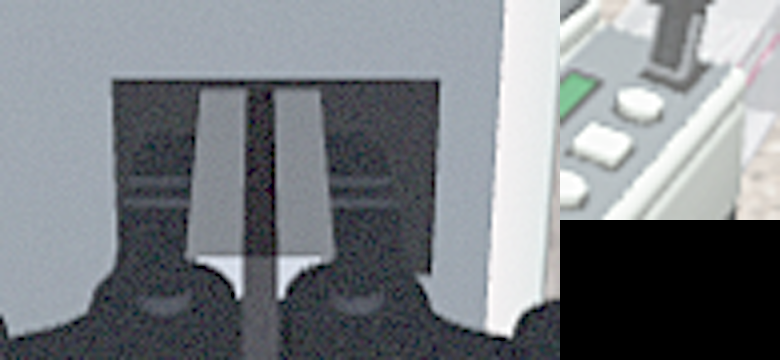

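The key has disappeared into its dark bezel, so it is fully down, and both neighbouring keys are up. I'll hold it briefly and hand in.

Call:
servo_tool(deltas=[{"wx": 0, "wy": 0, "wz": 0, "tx": 0, "ty": 0, "tz": 0, "fingers": 0}, {"wx": 0, "wy": 0, "wz": 0, "tx": 0, "ty": 0, "tz": 0, "fingers": 0}, {"wx": 0, "wy": 0, "wz": 0, "tx": 0, "ty": 0, "tz": 0, "fingers": 0}, {"wx": 0, "wy": 0, "wz": 0, "tx": 0, "ty": 0, "tz": 0, "fingers": 0}, {"wx": 0, "wy": 0, "wz": 0, "tx": 0, "ty": 0, "tz": 0, "fingers": 0}, {"wx": 0, "wy": 0, "wz": 0, "tx": 0, "ty": 0, "tz": 0, "fingers": 0}, {"wx": 0, "wy": 0, "wz": 0, "tx": 0, "ty": 0, "tz": 0, "fingers": 0}, {"wx": 0, "wy": 0, "wz": 0, "tx": 0, "ty": 0, "tz": 0, "fingers": 0}])

```text
t: 9.25
position: [452.3, 61.5, 127.7]
tool_rot: [-3.119, -0.127, -0.275]
force: [-6.1, 2.0, 10.1]
opening: 0.0
grasp_force: 5.1
```

Call:
servo_tool(deltas=[{"wx": 0, "wy": 0, "wz": 0, "tx": 0, "ty": 0, "tz": 0, "fingers": 0}, {"wx": 0, "wy": 0, "wz": 0, "tx": 0, "ty": 0, "tz": 0, "fingers": 0}, {"wx": 0, "wy": 0, "wz": 0, "tx": 0, "ty": 0, "tz": 0, "fingers": 0}, {"wx": 0, "wy": 0, "wz": 0, "tx": 0, "ty": 0, "tz": 0, "fingers": 0}, {"wx": 0, "wy": 0, "wz": 0, "tx": 0, "ty": 0, "tz": 0, "fingers": 0}, {"wx": 0, "wy": 0, "wz": 0, "tx": 0, "ty": 0, "tz": 0, "fingers": 0}, {"wx": 0, "wy": 0, "wz": 0, "tx": 0, "ty": 0, "tz": 0, "fingers": 0}, {"wx": 0, "wy": 0, "wz": 0, "tx": 0, "ty": 0, "tz": 0, "fingers": 0}])

```text
t: 9.92
position: [452.3, 61.5, 127.7]
tool_rot: [-3.119, -0.126, -0.276]
force: [-5.2, 1.8, 9.2]
opening: 0.002
grasp_force: 5.1
```

```bash
python3 -c "
from station import env
print(env.get_obs()['force']);print(env.job_done())"
```

```text
[-5.15765983  1.76083498  9.21907362]
the job is handed in; nothing more can be done
None
```

I handed the job in at about 10 s: the lid is shut, the speed key was tapped and sprang back, and the short-spin key is still held fully down at about 11 N; no verdict came back.

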